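# Read the tag on a coasting parts carousel

## Task

Check that the tagged bin can be read on the move: give the parts carousel a gentle push so that it coasts freely counter-clockwise seen from above (about one turn in 8 seconds, never faster than one turn in 4). While it coasts untouched, still faster than one turn in 20 seconds, hold the upright reader wand with its nose close above the white tag puck (some 20 mm) and travel along with the puck, staying over it for at least 5 seconds on end. Then stand the wand upright back in its holder, fully down, and let go; leave the other things on the bench alone.

Things in the scene. Friction and masses are not known exactly. Their poses are not given: they have to be found in the camera images.
- foot: fixed dark steel foot of the parts carousel, 220 mm across, 33 mm high; origin on the carousel's vertical turning axis at bench height, axes parallel to the world's.
- carousel (a joint): turning angle q (rad) of the carousel about the vertical axis through foot; grows counter-clockwise seen from above, does not wrap, no stop. The tag lies in direction q from the axis (q = 0: world +x, pi/2: +y). Nominal 2.4 kg, inertia 0.029 kg m2 (true 0.7 to 1.4 times); ball bearing: dry friction 0.0008 N m, viscous 0.0008 N m s: from one turn in 8 s it slows to one in 20 s in some 11 s.
- post (a point): top centre of one of four steel push posts of the carousel, 12 mm thick, from the deck up to 117 mm above the bench, 155 mm from the axis. This one stands in direction q + 45 degrees, the others each 90 degrees on.
- deck (a point): centre of the carousel's round grey deck, 344 mm across, top 47 mm above the bench. On it four grey bins, 70 mm radially x 84 mm, tops 109 mm above the bench, centred 95 mm from the axis in directions q, q+90, q+180 and q+270 degrees, and a central column 44 mm across up to 122 mm above the bench.
- tag (a point): centre of the upper face of the tag puck: a flat round white disc 40 mm across, 8 mm thick, on the lid of the one closed bin (the other three bins are open and hold parts). This point is 115 mm above the bench and 95 mm from the turning axis.
- reader: the reader wand, loose: an upright grey rectangular bar 30 mm (its x) x 26 mm (its y) x 160 mm (its z), 0.18 kg, starting upright in the holder. Origin: centre of its lower end face, the reading nose. Grip it across its 26 mm width (y) in the upper 60 mm.
- holder_floor (a point): centre of the inner floor of the wand's fixed holder, 5 mm above the bench; its x and y axes turn with the holder and match the wand's at the start. The holder is a black open-topped socket, inner mouth 42 mm (x) x 38 mm (y), walls 5 mm thick, rim 55 mm above the bench, on a 100 x 100 mm foot plate 5 mm thick.
- carton: bystander: loose closed cardboard carton 110 x 90 x 70 mm; origin at the centre of its underside. Leave alone.
- loose_bin: bystander: loose empty grey open bin 130 x 100 x 80 mm on the bench; origin at the centre of its underside. Leave alone.
- label_roll: bystander: loose paper label roll, ring 90 mm across with a 40 mm bore, 50 mm high, lying flat; origin at the centre of its underside. Leave alone.
Things that resemble listed ones, but are neither listed nor needed, are in the scene too. Leave any orange or yellow look-alike of the part that bears holder_floor alone.

How it is judged:
By the outcome, as a careful person would: the job done as asked, in the order asked, and still so for the second after the job is handed in, with the robot touching nothing.
It also fails if it takes over 51 s, if anything falls off the work surface, if the arm or the gripper's body presses on something with over 40 N, if the wrist force passes 120 N, or if a joint passes its speed limit or range.

## Robot

A 7-joint arm with a two-finger parallel gripper is mounted at the origin on the work surface. World frame = base frame: x ahead of the robot, y to its left, z up, the work surface at z = 0. Lengths are in m, angles in rad, forces in N, time in s.
With the tool pointing down it reaches from about 0.4 to 0.875 m from the base axis. Payload 19.3 kg.
Tool frame: the origin (TCP) lies between the finger pads; the fingertips stand 8 mm ahead of it and the grasp point (between the pads) lies 11 mm behind it; z points along the fingers, y is the line along which they close (so a half turn about z gives the same grasp; the last joint's range is limited). The gripper opens to 85 mm and grips with 20 to 120 N. Pads are 22 mm wide; open, the fingers measure 114 mm over their backs; the gripper's body (76 mm by 85 mm) begins 54 mm behind the grasp point. The pads swing forward as they close: fully open they stand 13 mm farther back than shut.
Start: joints at [1.194, 0.521, -0.036, 1.599, 0.021, 1.021, -0.113], TCP at [0.189, -0.596, 0.239] pointing down, gripper open.
Joint ranges: [-2.91, 2.91], [-0.3, 2.13], [-1.5, 1.42], [0.17, 2.43], [-1.26, 4.41], [0.16, 1.93], [-2.52, 2.52]. Speed limits (rad/s): [1.89, 1.89, 2.39, 2.39, 3.01, 3.01, 3.01].

## Interface

Orientations are given as a rotation vector (axis times angle).
In Python, from cell import get_obs, capture, close_job gives the robot as it stands. The module is installed in compiled form; this text tells all that it offers.
- The arm moves only by the tool send_rows, never from a script. Its argument "motion" is a list of rows, each an object with "travel": the shift along the tool's x, y, z in mm, a list of three; "angular": the turn, a rotation vector about the tool's x, y, z in rad, a list of three; "grip": the opening, from 0 (shut) to 1 (fully open). A call has 1 to 20 rows; each row shifts and turns the commanded pose from where the row before left it, along the tool's axes as they then stand; what a row does not reach is not made up. A row lasts 1/8 s, in which the tool goes at most 62.5 mm and 10.7 degrees, less where a joint would pass 70% of its speed; a pose out of reach is approached as far as the arm can. A call with a gripper value outside its range is refused whole. The fingers move at their own pace and stop on an object; "grip_force" is the grip in N (left out, the last holds). Time passes only in rows, so rows that do not move let the fingers close. It gives the time, the measured TCP pose, the force, the opening and the grip force at its end, in the units of the state.
- get_obs(): the state, without advancing time (a new reading comes with each control period).
- capture(name): name is "side" or "top" or "wrist"; returns a dict with "pixels" (420x560x3 uint8, blue, green, red), "vertical_fov" (degrees; the focal length in pixels is half the picture's height over the tangent of half this angle, whatever the lens; pixels are square), "cx", "cy" (the principal point, pixels), "camera_from_world" (4x4, takes a point from world to camera coordinates). Camera axes: x right, y down, z forward; pixel columns grow to the right and rows downward; lengths in m; the calibration is good to about 2 mm. The wrist camera is an equidistant fisheye: a pixel r from the principal point sees the ray r / f radians off the axis. A picture is of the moment at which its call begins. There is no depth.
- close_job(): hands the job in; it is judged then, once.
The state is a dict: "time": time; "qpos": joint angles; "dq": joint speeds; "joint_torque": joint torques, N m; "tool_pos": TCP position; "orientation": TCP orientation; "force": force on the tool from outside, world axes, zero at the start; "moment": the same for the moment, N m; "grip_width": finger opening in m; "grasp_force": force on a finger pad.
Only numpy, scipy, OpenCV 4.12 (cv2) and the standard library are available. Lean on these libraries where they do the work, as an engineer would, in place of code of your own. Each camera call takes 0.05 s, during which the arm holds its last target. There are 200 camera calls.

## Working session

There is one attempt and no reset: what is moved stays moved. The work goes in short steps, Python scripts to look and compute and a tool call to move; the robot and the scene stay as the last step left them, time stands still between calls to the robot, and variables do not carry over. Pictures are saved under pics/ and viewed, at most 10 in all, crops included, and the job is handed in when it is done.

Besides the shell and the picture viewer there is one more tool, called after "Call:" as name([rows], argument=value, ...), one row to a line, values as JSON. send_rows: Moves the arm, as the interface text tells. Its arguments: {"type":"object","properties":{"motion":{"type":"array"},"grip_force":{"type":"number"}},"required":["motion"]}

```bash
mkdir -p pics
cat > h.py <<'E'
import numpy as np, cv2
from cell import get_obs, capture
from scipy.spatial.transform import Rotation as R
def ray(c,u,v):
    f=c['pixels'].shape[0]/2/np.tan(np.radians(c['vertical_fov'])/2)
    T=np.array(c['camera_from_world']); d=np.array([(u-c['cx'])/f,(v-c['cy'])/f,1.])
    return -T[:3,:3].T@T[:3,3], T[:3,:3].T@d
def onz(c,u,v,z):
    o,d=ray(c,u,v); return o+d*(z-o[2])/d[2]
def proj(c,p):
    f=c['pixels'].shape[0]/2/np.tan(np.radians(c['vertical_fov'])/2)
    T=np.array(c['camera_from_world']); q=T[:3,:3]@np.array(p)+T[:3,3]
    return np.array([c['cx']+f*q[0]/q[2],c['cy']+f*q[1]/q[2]])
E
python3 - <<'E'
from h import *
np.set_printoptions(precision=3,suppress=True)
for n in('top','side'):
    c=capture(n); cv2.imwrite(f'pics/{n}0.png',c['pixels']); print(n,c['vertical_fov'],c['cx'],c['cy'],ray(c,c['cx'],c['cy']))
o=get_obs();print(o['time'],o['tool_pos'],o['orientation'],R.from_rotvec(o['orientation']).as_matrix())
E
```

```text
top 42.35793469941218 288.85767736686296 209.68937143662026 (array([ 0.295, -0.042,  1.785]), array([ 0.139,  0.   , -0.99 ]))
side 45.88125903217759 281.8687691794272 200.44027784836152 (array([0.049, 0.869, 0.797]), array([ 0.37 , -0.732, -0.572]))
0.1 [ 0.189 -0.596  0.239] [-3.104 -0.48   0.   ] [[ 0.953  0.302 -0.   ]
 [ 0.302 -0.953  0.001]
 [-0.    -0.001 -1.   ]]
```

View pics/top0.png

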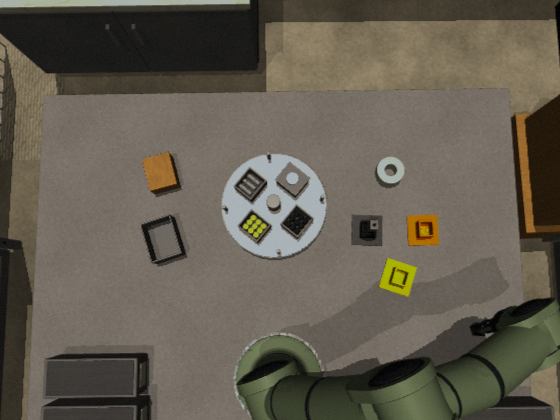

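View pics/side0.png

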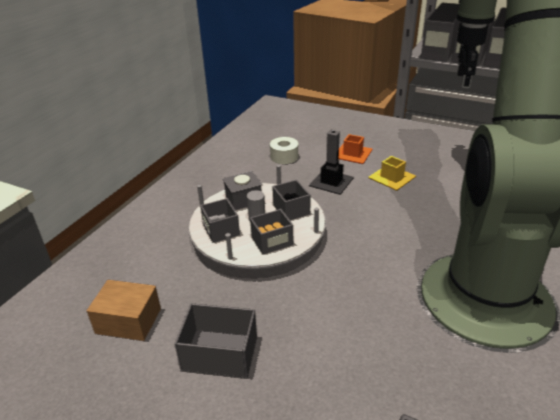

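The top view shows the carousel at about (274,206), the tag puck at (292,178), and the black holder with the grey wand at (367,230). Possible mix-ups for the holder are the orange one (424,230) and the yellow one (398,277). The white label roll (390,170) could be taken for the tag. I choose the black holder at (367,230), which has the wand in it, and will check it in a crop.

Run:
```python
from h import *
np.set_printoptions(precision=4,suppress=True)
c=capture('top'); im=c['pixels']; g=cv2.cvtColor(im,cv2.COLOR_BGR2GRAY); hsv=cv2.cvtColor(im,cv2.COLOR_BGR2HSV)
# deck
sub=np.zeros_like(g); b=(im[...,0].astype(int)>im[...,2].astype(int)-2)&(g>150); sub[b]=255; sub[:, :200]=0; sub[:,345:]=0; sub[:140]=0; sub[270:]=0
k=max(cv2.findContours(sub,cv2.RETR_EXTERNAL,cv2.CHAIN_APPROX_NONE)[0],key=cv2.contourArea)
k=cv2.convexHull(k); e=cv2.fitEllipse(k); P=np.array([onz(c,*p[0],0.047)[:2] for p in k])
(cx,cy),r=cv2.minEnclosingCircle((P*1000).astype(np.float32)); print('ell',e,onz(c,*e[0],.047),'circ',cx,cy,r)
for nm,(x0,y0,x1,y1) in dict(tag=(282,168,303,189)).items():
    s=g[y0:y1,x0:x1]; m=(s>185).astype(np.uint8); print(s[10]); n,l,st,ce=cv2.connectedComponentsWithStats(m); 
    i=1+np.argmax(st[1:,4]); u=ce[i]+[x0,y0]; print(nm,st[i],u,onz(c,*u,.115))
A=cv2.resize(im[200:260,337:397],(480,480),interpolation=cv2.INTER_CUBIC)
B=cv2.resize(im[150:260,218:330],(320,480),interpolation=cv2.INTER_CUBIC)
s=capture('side'); S=cv2.resize(s['pixels'][120:200,300:360],(300,480),interpolation=cv2.INTER_CUBIC)
cv2.imwrite('pics/crop.png',np.hstack([A,S]))
# plate
m=((g<85)&(np.arange(560)[None]>345)&(np.arange(560)[None]<390)&(np.arange(420)[:,None]>205)&(np.arange(420)[:,None]<255)).astype(np.uint8)
k=max(cv2.findContours(m,cv2.RETR_EXTERNAL,cv2.CHAIN_APPROX_NONE)[0],key=cv2.contourArea)
q=cv2.boxPoints(cv2.minAreaRect(k)); W=np.array([onz(c,*p,.005) for p in q]);print(q,W,W.mean(0),np.linalg.norm(np.diff(W,axis=0),axis=1))
```

```text
ell ((273.396728515625, 204.92991638183594), (102.51823425292969, 103.70389556884766), 80.62242889404297) [0.5542 0.0092 0.047 ] circ 556.54833984375 9.20804214477539 168.66285705566406
[111 109 107 111 155 175 177 175 176 176 177 177 176 176 178 178 132 102
 106 110 108]Traceback (most recent call last):
  File "<stdin>", line 11, in <module>
    return _wrapfunc(a, 'argmax', axis=axis, out=out, **kwds)
    return bound(*args, **kwds)
ValueError: attempt to get argmax of an empty sequence
```

Run:
```python
from h import *
np.set_printoptions(precision=4,suppress=True)
c=capture('top'); im=c['pixels']; g=cv2.cvtColor(im,cv2.COLOR_BGR2GRAY)
print(g[206,215:230],g[206,318:335],g[148:160,280],g[250:265,285])
for t in (120,130,140,150):
    sub=((g>t)&(im[...,0].astype(int)>im[...,2].astype(int)-4)).astype(np.uint8); sub[:, :200]=0; sub[:,345:]=0; sub[:140]=0; sub[275:]=0
    sub=cv2.morphologyEx(sub,cv2.MORPH_OPEN,np.ones((5,5)))
    k=cv2.convexHull(max(cv2.findContours(sub,cv2.RETR_EXTERNAL,cv2.CHAIN_APPROX_NONE)[0],key=cv2.contourArea))
    e=cv2.fitEllipse(k); print(t,e,onz(c,*e[0],.047))
x0,y0,x1,y1=282,168,303,189
m=(g[y0:y1,x0:x1]>142).astype(np.uint8); n,l,st,ce=cv2.connectedComponentsWithStats(m)
for i in range(1,n):
    u=ce[i]+[x0,y0]; print('tag',st[i],u,onz(c,*u,.115))
A=cv2.resize(im[200:260,337:397],(480,480),interpolation=cv2.INTER_CUBIC)
s=capture('side'); S=cv2.resize(s['pixels'][120:200,300:360],(300,480),interpolation=cv2.INTER_CUBIC)
cv2.imwrite('pics/crop.png',np.hstack([A,S]))
w=np.zeros_like(g);w[205:255,345:390]=1
m=((g<85)&(w>0)).astype(np.uint8)
k=max(cv2.findContours(m,cv2.RETR_EXTERNAL,cv2.CHAIN_APPROX_NONE)[0],key=cv2.contourArea)
q=cv2.boxPoints(cv2.minAreaRect(k)); W=np.array([onz(c,*p,.005) for p in q]);print(q,W,W.mean(0),np.linalg.norm(np.diff(W,axis=0),axis=1))
```

```text
[108 113 112 112 115 114 118 133 147 150 118 151 172 174 176] [175 176 176 176 177 176 178 176 143 117 113 113 111 109 111 110 111] [109 109 109 115 111 124 159 173 177 175 177 177] [176 176 175 175 177 152 101  66  59  99 113 111 115 114 114]
120 ((273.55438232421875, 204.98606872558594), (102.6749038696289, 103.97772979736328), 83.50499725341797) [0.554  0.0087 0.047 ]
130 ((273.4827575683594, 205.0012969970703), (102.72899627685547, 103.77772521972656), 85.51002502441406) [0.554  0.0089 0.047 ]
140 ((273.4646301269531, 204.9706573486328), (102.59911346435547, 103.77777099609375), 82.79169464111328) [0.5541 0.009  0.047 ]
150 ((273.437255859375, 204.92320251464844), (102.53665924072266, 103.67852020263672), 81.8897705078125) [0.5542 0.009  0.047 ]
tag [0 0 2 1 2] [282.5 168. ] [ 0.661  -0.0227  0.115 ]
tag [17  0  4  4 10] [301. 169.] [ 0.6569 -0.0808  0.115 ]
tag [  4   4  12  12 111] [291.8378 177.6937] [ 0.6295 -0.0516  0.115 ]
[[351. 215.]
 [381. 215.]
 [381. 245.]
 [351. 245.]] [[ 0.5229 -0.2461  0.005 ]
 [ 0.5214 -0.3454  0.005 ]
 [ 0.4221 -0.3416  0.005 ]
 [ 0.4236 -0.2431  0.005 ]] [ 0.4725 -0.294   0.005 ] [0.0993 0.0994 0.0985]
```

View pics/crop.png

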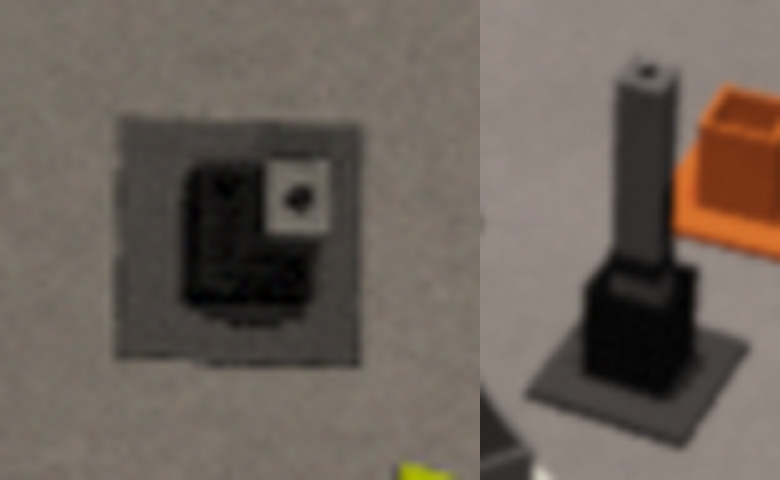

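The crop confirms the pick. The grey wand, its top centre near (374,224), stands in the black holder whose plate centre is at (366,230). The orange one is a separate, empty holder.

Run:
```python
from h import *
np.set_printoptions(precision=4,suppress=True)
c=capture('top'); im=c['pixels']; g=cv2.cvtColor(im,cv2.COLOR_BGR2GRAY)
# wand top bright on black
s=g[214:238,360:384]; m=np.zeros_like(g); sub=g[216:232,366:380]; print(sub)
# plate edges, subpixel threshold crossing
def cross(a,t=88): 
    i=np.where((a[:-1]>t)!=(a[1:]>t))[0]; return i[0]+(t-float(a[i[0]]))/(float(a[i[0]+1])-float(a[i[0]])),i[-1]+(t-float(a[i[-1]]))/(float(a[i[-1]+1])-float(a[i[-1]]))
L=[];Rr=[];T=[];B=[]
gb=cv2.GaussianBlur(g,(3,3),0)
for v in list(range(218,243,2)):
    a,b=cross(gb[v,344:390]); L.append(onz(c,344+a,v,.005)[:2]);Rr.append(onz(c,344+b,v,.005)[:2])
for u in list(range(354,378,2)):
    a,b=cross(gb[207:253,u]); T.append(onz(c,u,207+a,.005)[:2]);B.append(onz(c,u,207+b,.005)[:2])
for n,P in zip('LRTB',(L,Rr,T,B)):
    P=np.array(P,np.float32); l=cv2.fitLine(P,cv2.DIST_HUBER,0,.001,.001).ravel(); print(n,l,np.degrees(np.arctan2(l[1],l[0])),np.median(P,axis=0))
s2=capture('side'); print('top px of wand',onz(c,373.9,223.9,.165), proj(s2,(*onz(c,373.9,223.9,.165)[:2],.165)))
for x in ((.554,.009,.122),(.6295,-.0516,.115)): print(proj(s2,x))
```

```text
[[ 67  67  69  64  59  58  60  60  56  59  61  59  64  66]
 [ 67  67  66  60  63  58  58  56  54  57  57  55  59  63]
 [ 66  63  61  57  54  58  53  58  55  55  52  54  60  62]
 [ 58  61  57  56  55  50  44  43  44  52  54  56  59  60]
 [ 35  37  39  40  72  91  92  89  86  83  94  97  66  57]
 [ 22  25  24  16  72  99 106 101 100  96  98 102  68  57]
 [  8  16  16  20  72 103 108 101 103 104  97 100  70  60]
 [ 13  19  19  17  74 102 107  74  50  58  85 101  70  58]
 [ 19  22  18  20  77 105  76  36  25  26  81 100  74  62]
 [ 18  21  21  17  78 102  75  27  26  47  87 103  76  64]
 [ 20  18  21  18  73 102 103  82  54  81 101 105  75  61]
 [ 16  21  23  21  77 104 107 105  99 103 102 102  75  61]
 [ 17  23  19  22  79 104 108 105 107 108 105 107  71  59]
 [ 18  22  15  23  38  55  58  60  63  62  65  68  62  62]
 [ 20  24  22  22  24  23  28  27  26  27  36  57  63  63]
 [ 12  21  19  16  18  16  14  20  22  21  35  56  67  61]]
L [ 0.9986 -0.0526  0.4671 -0.2442] -3.0148394 [ 0.473  -0.2442]
R [ 0.999  -0.0446  0.4716 -0.3459] -2.5577662 [ 0.4716 -0.3455]
T [ 0.037   0.9993  0.5233 -0.2931] 87.87692 [ 0.5233 -0.2925]
B [ 0.0768  0.997   0.4222 -0.2877] 85.59416 [ 0.421 -0.289]
top px of wand [ 0.4744 -0.2957  0.165 ] [332.7601 131.3706]
[256.0379 194.4981]
[241.5427 177.9857]
```

Call:
send_rows([
  {"travel":[0,0,0],"angular":[0,0,0.18],"grip":1},
  {"travel":[0,0,0],"angular":[0,0,0.18],"grip":1},
  {"travel":[30,-35,0],"angular":[0,0,0],"grip":1},
  {"travel":[30,-35,0],"angular":[0,0,0],"grip":1},
  {"travel":[30,-35,0],"angular":[0,0,0],"grip":1},
  {"travel":[30,-35,0],"angular":[0,0,0],"grip":1},
  {"travel":[30,-35,0],"angular":[0,0,0],"grip":1},
  {"travel":[30,-35,0],"angular":[0,0,0],"grip":1},
  {"travel":[30,-35,0],"angular":[0,0,0],"grip":1},
  {"travel":[30,-35,0],"angular":[0,0,0],"grip":1},
  {"travel":[28,-35,0],"angular":[0,0,0],"grip":1},
], grip_force=80)

```text
time: 1.72
tool_pos: [0.4741, -0.2943, 0.2394]
orientation: [3.14, -0.084, 0.0]
force: [0.7, -0.2, 0.9]
grip_width: 0.0853
grasp_force: 0.0
```

```bash
cat >> h.py <<'E'
def st(target=None):
    np.set_printoptions(precision=4,suppress=True)
    o=get_obs(); M=R.from_rotvec(o['orientation']).as_matrix(); p=np.array(o['tool_pos'])
    print('t',o['time'],'pos',p,'xyaw',np.degrees(np.arctan2(M[1,0],M[0,0])),'z',M[:,2],'F',np.array(o['force']),'w',o['grip_width'],'gf',o['grasp_force'],'dqmax',np.abs(o['dq']).max())
    if target is not None: print('tool delta mm',1000*M.T@(np.array(target)-p))
    return o,M,p
E
python3 - <<'E'
from h import *
st((.473,-.2955,.126))
st((.473,-.2955,.126))
w=capture('wrist'); cv2.imwrite('pics/w1.png',w['pixels']); print(np.array(w['camera_from_world']),w['vertical_fov'])
st((.473,-.2955,.126))
E
```

```text
t 1.725 pos [ 0.4741 -0.2943  0.2394] xyaw -3.0479276372069024 z [ 0.0002 -0.0001 -1.    ] F [ 0.6834 -0.2237  0.8946] w 0.085298783526287 gf 0.0 dqmax 0.6677668508274545
tool delta mm [ -1.0424   1.2116 113.4011]
t 1.725 pos [ 0.4741 -0.2943  0.2394] xyaw -3.0479276372069024 z [ 0.0002 -0.0001 -1.    ] F [ 0.6834 -0.2237  0.8946] w 0.085298783526287 gf 0.0 dqmax 0.6677668508274545
tool delta mm [ -1.0424   1.2116 113.4011]
[[-0.0544 -0.9985  0.0018 -0.268 ]
 [-0.9519  0.0524  0.302   0.4283]
 [-0.3017  0.0148 -0.9533  0.5264]
 [ 0.      0.      0.      1.    ]] 65.70646984690485
t 1.775 pos [ 0.4781 -0.289   0.2393] xyaw -2.7130599337497494 z [ 0.002   0.0023 -1.    ] F [ 4.5665  8.1681 -0.4657] w 0.08494587251860473 gf 0.0 dqmax 0.12071534115836202
tool delta mm [ -5.0031   6.9637 113.2771]
```

View pics/w1.png

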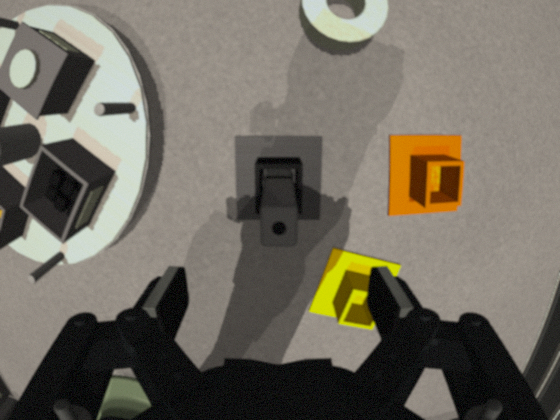

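The wand's top at (279,228) is centred between the fingers (165–390), and the holder plate is square to the tool. I'll descend and grip.

Call:
send_rows([
  {"travel":[0,0,15],"angular":[0,0,0],"grip":1},
  {"travel":[0,0,35],"angular":[0,0,0],"grip":1},
  {"travel":[0,0,35],"angular":[0,0,0],"grip":1},
  {"travel":[0,0,20],"angular":[0,0,0],"grip":1},
  {"travel":[0,0,8],"angular":[0,0,0],"grip":0.6},
  {"travel":[0,0,0],"angular":[0,0,0],"grip":0.15},
  {"travel":[0,0,0],"angular":[0,0,0],"grip":0.15},
  {"travel":[0,0,0],"angular":[0,0,0],"grip":0.15},
  {"travel":[0,0,0],"angular":[0,0,0],"grip":0.15},
], grip_force=80)

```text
time: 2.9
tool_pos: [0.4737, -0.2959, 0.1273]
orientation: [3.14, -0.084, 0.003]
force: [0.2, -0.4, 7.7]
grip_width: 0.0252
grasp_force: 79.2
```

Run:
```python
from h import *
o,M,p=st((.473,-.2955,.126)); print(o['qpos'])
```

```text
t 2.9 pos [ 0.4737 -0.2959  0.1273] xyaw -3.054800070216609 z [ 0.0017 -0.0009 -1.    ] F [ 0.1814 -0.4083  7.7486] w 0.025219871570472688 gf 79.2068874835968 dqmax 0.0023096307036565866
tool delta mm [-0.7097 -0.35    1.2636]
[ 0.4843  0.5629 -0.0444  1.8739  0.0367  0.7037 -1.2053]
```

Call:
send_rows([
  {"travel":[0,0,-20],"angular":[0,0,0],"grip":0.15},
  {"travel":[0,0,-45],"angular":[0,0,0],"grip":0.15},
  {"travel":[0,0,-45],"angular":[0,0,0],"grip":0.15},
  {"travel":[0,0,-30],"angular":[0,0,0],"grip":0.15},
  {"travel":[12,-16,0],"angular":[0,0,0],"grip":0.15},
  {"travel":[25,-34,0],"angular":[0,0,0],"grip":0.15},
  {"travel":[25,-34,0],"angular":[0,0,0],"grip":0.15},
  {"travel":[25,-34,0],"angular":[0,0,0],"grip":0.15},
  {"travel":[25,-34,0],"angular":[0,0,0],"grip":0.15},
  {"travel":[25,-34,0],"angular":[0,0,0],"grip":0.15},
  {"travel":[25,-34,0],"angular":[0,0,0],"grip":0.15},
  {"travel":[25,-34,0],"angular":[0,0,0],"grip":0.15},
  {"travel":[25,-34,0],"angular":[0,0,0],"grip":0.15},
  {"travel":[14,-16,0],"angular":[0,0,0],"grip":0.15},
  {"travel":[0,0,0],"angular":[0,0,0],"grip":0.15},
], grip_force=100)

```text
time: 4.78
tool_pos: [0.7151, -0.0011, 0.2644]
orientation: [-3.14, 0.079, 0.003]
force: [-0.1, -0.5, -2.1]
grip_width: 0.025
grasp_force: 98.3
```

Run:
```python
from h import *
o,M,p=st((.7154,-.0046,.192)); print(o['qpos'])
c0=cv2.imread('pics/top0.png')
c=capture('top'); s=capture('side'); w=capture('wrist')
a=s['pixels'][60:300,140:420]
cv2.imwrite('pics/s2.png',np.hstack([cv2.resize(s['pixels'],None,fx=.75,fy=.75)[:,:400],cv2.resize(w['pixels'],None,fx=.71,fy=.75)]))
print('post top px->',onz(c,269,156,.117))
for a in range(4):
    t=np.radians(6.2+90*a); print(proj(c,(.554+.155*np.cos(t),.009+.155*np.sin(t),.117)),proj(s,(.554+.155*np.cos(t),.009+.155*np.sin(t),.117)))
print(proj(s,(.6295,-.0516,.115)))
```

```text
t 4.775 pos [ 0.7151 -0.0011  0.2644] xyaw -2.880828472710729 z [-0.002  0.001 -1.   ] F [-0.1356 -0.5243 -2.0744] w 0.025023635672516694 gf 98.28625202178955 dqmax 0.03557312576850325
tool delta mm [ 0.6042  3.5672 72.3694]
[-0.0268  0.6555 -0.0952  1.2924  0.061   1.1984 -1.7457]
post top px-> [0.6998 0.0193 0.117 ]
[266.9417 153.4655] [199.1742 185.6952]
[223.2721 207.7328] [229.5557 234.3757]
[278.7334 251.1277] [317.524  207.5122]
[322.1221 195.64  ] [277.9696 164.8766]
[241.5427 177.9857]
```

View pics/s2.png

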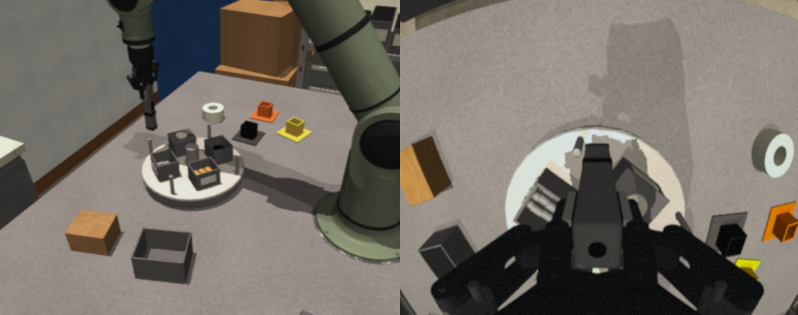

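The side view shows the wand held upright with its nose near (201,171). The post tops match my predicted pixels, for example (199,186), so the carousel geometry is good. Next I'll work out the push rows.

```bash
cat >> h.py <<'E'
C=np.array([.554,.009])
def rows(P,yaw=-3.0,start=None,nd=1):
    """world xy waypoints -> tool dx,dy mm rounded with carry"""
    y=np.radians(yaw); X=np.array([np.cos(y),np.sin(y)]); Y=np.array([np.sin(y),-np.cos(y)])
    cur=np.array(start); out=[]
    for p in P:
        d=1000*(np.array(p)-cur); r=np.round([d@X,d@Y],nd); out.append(r.tolist()); cur=cur+(r[0]*X+r[1]*Y)/1000
    return out
E
python3 - <<'E'
from h import *
d=[.02,.02,.025,.03,.045,.06,.075,.09,.102,.11,.11,.11]
th=np.radians(-4.8)+np.cumsum(d)
P=[C+.162*np.array([np.cos(t),np.sin(t)]) for t in th]
print(np.degrees(th[-1]),P[-1]); print(rows(P,start=C+.162*np.array([np.cos(np.radians(-4.8)),np.sin(np.radians(-4.8))]),nd=0))
E
```

```text
40.86473627192661 [0.67651352 0.11499263]
[[0.0, -3.0], [0.0, -3.0], [-0.0, -5.0], [-0.0, -4.0], [-1.0, -8.0], [-1.0, -9.0], [-3.0, -12.0], [-4.0, -14.0], [-6.0, -15.0], [-8.0, -16.0], [-11.0, -15.0], [-11.0, -13.0]]
```

Call:
send_rows([
  {"travel":[0,3,20],"angular":[0,0,0],"grip":0.15},
  {"travel":[0,0,30],"angular":[0,0,0],"grip":0.15},
  {"travel":[0,0,22],"angular":[0,0,0],"grip":0.15},
  {"travel":[0,0,0],"angular":[0,0,0],"grip":0.15},
])

```text
time: 5.42
tool_pos: [0.7137, -0.0078, 0.1929]
orientation: [3.14, -0.085, -0.004]
force: [-1.0, 0.2, -1.2]
grip_width: 0.025
grasp_force: 98.3
```

Run:
```python
from h import *
st((.7154,-.0046,.192)); s=capture('side'); cv2.imwrite('pics/s3.png',cv2.resize(s['pixels'][90:280,130:350],(770,600)))
```

```text
t 5.425 pos [ 0.7137 -0.0078  0.1929] xyaw -3.0984867793964486 z [-0.0028 -0.0003 -1.    ] F [-0.9742  0.2157 -1.1891] w 0.024993975793924206 gf 98.28778266906738 dqmax 0.04061635770277719
tool delta mm [ 1.5716 -3.2545  0.9173]
```

View pics/s3.png

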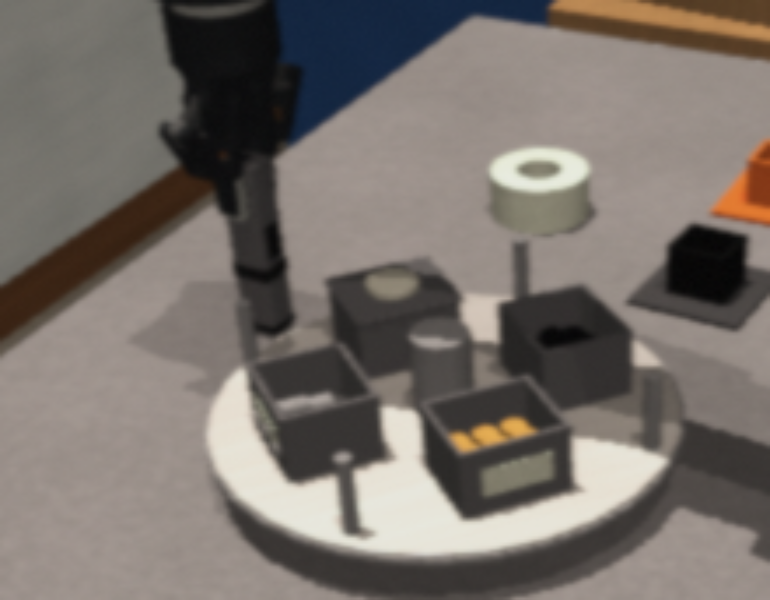

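The wand's nose (275,325 in the crop) stands just behind the push post (245,330), clear of the bins. The tag on the closed bin shows at (390,283). I'll test a tag detector before pushing.

```bash
cat >> h.py <<'E'
def tag(names=('side',),v=True):
    """-> list of (t_capture, cam, q_deg, r)"""
    out=[]
    for nm in names:
        t=get_obs()['time']; c=capture(nm); g=cv2.cvtColor(c['pixels'],cv2.COLOR_BGR2GRAY); best={}
        for th in range(75,200,8):
            n,l,s,ce=cv2.connectedComponentsWithStats((g>th).astype(np.uint8))
            for i in range(1,n):
                if not 40<s[i,4]<330: continue
                w=onz(c,*ce[i],.115)[:2]-C; r=np.hypot(*w)
                if abs(r-.095)<.015 and s[i,4]/(s[i,2]*s[i,3])>.6:
                    out.append((round(t,3),nm,th,round(float(np.degrees(np.arctan2(w[1],w[0]))),1),round(float(r),4),int(s[i,4]),ce[i].round(1).tolist()))
    if v:
        for o in out: print(o)
    return out
E
python3 - <<'E'
from h import *
tag(('side','top'))
E
```

```text
(5.475, 'side', 91, -36.6, 0.089, 110, [241.5, 179.8])
(5.475, 'side', 99, -36.0, 0.0879, 95, [241.3, 180.1])
(5.475, 'side', 107, -35.9, 0.0875, 77, [241.3, 180.2])
(5.475, 'side', 115, -35.8, 0.0878, 69, [241.2, 180.1])
(5.475, 'side', 123, -36.2, 0.0879, 56, [241.4, 180.0])
```

```bash
cat > plan.py <<'E'
import sys
from h import *
def plan(t0,q0,w,n,m,a=.05,start=None,lead=0.0):
    o,M,p=st(); t=o['time']; s=p[:2] if start is None else np.array(start)
    def pos(tt):
        d=tt-t0+lead; q=np.radians(q0)+w*d-a*d*d/2*1.0
        return C+.095*np.array([np.cos(q),np.sin(q)])
    P=[]
    for k in range(1,n+1):
        tgt=pos(t+k/8)
        P.append(tgt if k>=m else s+(pos(t+m/8)-s)*k/m)
    yaw=np.degrees(np.arctan2(M[1,0],M[0,0]))
    r=rows(P,yaw=yaw,start=s,nd=0); print(r); print('end',P[-1],'steps',[round(float(np.hypot(*x))) for x in r])
E
echo ok
```

```text
ok
```

Call:
send_rows([
  {"travel":[0,-3,0],"angular":[0,0,0],"grip":0.15},
  {"travel":[0,-3,0],"angular":[0,0,0],"grip":0.15},
  {"travel":[0,-3,0],"angular":[0,0,0],"grip":0.15},
  {"travel":[0,-5,0],"angular":[0,0,0],"grip":0.15},
  {"travel":[0,-4,0],"angular":[0,0,0],"grip":0.15},
  {"travel":[-1,-8,0],"angular":[0,0,0],"grip":0.15},
  {"travel":[-1,-9,0],"angular":[0,0,0],"grip":0.15},
  {"travel":[-3,-12,0],"angular":[0,0,0],"grip":0.15},
  {"travel":[-4,-14,0],"angular":[0,0,0],"grip":0.15},
  {"travel":[-6,-15,0],"angular":[0,0,0],"grip":0.15},
  {"travel":[-8,-16,0],"angular":[0,0,0],"grip":0.15},
  {"travel":[-11,-15,0],"angular":[0,0,0],"grip":0.15},
  {"travel":[-11,-13,0],"angular":[0,0,0],"grip":0.15},
  {"travel":[0,0,-30],"angular":[0,0,0],"grip":0.15},
  {"travel":[0,0,-36],"angular":[0,0,0],"grip":0.15},
])

```text
time: 7.45
tool_pos: [0.6754, 0.1158, 0.2607]
orientation: [3.14, -0.083, -0.002]
force: [1.1, -0.4, -1.6]
grip_width: 0.0251
grasp_force: 98.4
```

Run:
```python
from h import *
st(); tag(('side','top','side','top','side')); st()
```

```text
t 7.45 pos [0.6754 0.1158 0.2607] xyaw -3.029397561820509 z [-0.0011 -0.0004 -1.    ] F [ 1.1055 -0.3749 -1.5948] w 0.025114387754838933 gf 98.37224006652832 dqmax 0.563153169493265
(7.45, 'side', 91, -177.5, 0.1046, 150, [296.1, 206.0])
(7.45, 'side', 99, -177.3, 0.1044, 133, [296.1, 205.9])
(7.45, 'side', 107, -177.3, 0.1042, 124, [296.0, 205.8])
(7.45, 'side', 115, 20.9, 0.0969, 142, [217.0, 195.8])
(7.45, 'side', 115, -177.0, 0.1045, 113, [296.2, 205.8])
(7.45, 'side', 123, 20.7, 0.0966, 134, [217.1, 195.7])
(7.45, 'side', 131, 20.0, 0.0962, 111, [217.4, 195.4])
(7.45, 'side', 139, 16.5, 0.0963, 65, [217.9, 194.1])
(7.45, 'side', 139, 145.3, 0.0836, 232, [272.6, 214.4])
(7.45, 'side', 147, 16.2, 0.0971, 57, [217.6, 193.9])
(7.45, 'side', 147, 145.2, 0.0842, 221, [272.7, 214.5])
(7.45, 'side', 155, -129.0, 0.0824, 137, [286.7, 188.3])
(7.45, 'side', 155, 15.9, 0.0969, 53, [217.8, 193.8])
(7.45, 'side', 155, 145.1, 0.0848, 212, [272.8, 214.7])
(7.45, 'side', 163, -129.2, 0.082, 126, [286.7, 188.4])
(7.45, 'side', 163, 16.0, 0.0965, 50, [217.9, 193.9])
(7.45, 'side', 163, 145.0, 0.0
[... 1010 characters left out ...]
6, [216.8, 198.0])
(7.55, 'side', 131, 26.1, 0.0954, 91, [217.0, 197.8])
(7.65, 'side', 83, -169.4, 0.0957, 174, [294.4, 202.0])
(7.65, 'side', 91, -169.0, 0.0963, 153, [294.7, 201.9])
(7.65, 'side', 99, -168.9, 0.0965, 140, [294.8, 201.9])
(7.65, 'side', 107, 33.2, 0.0972, 137, [216.1, 200.6])
(7.65, 'side', 107, -168.6, 0.0969, 124, [295.0, 201.8])
(7.65, 'side', 115, 33.5, 0.0974, 115, [216.0, 200.7])
(7.65, 'side', 123, 33.5, 0.0968, 107, [216.3, 200.7])
(7.65, 'side', 131, 33.7, 0.0974, 79, [216.0, 200.8])
t 7.7 pos [0.6757 0.1154 0.2598] xyaw -3.0453472669334336 z [-0.0006 -0.0001 -1.    ] F [ 0.5402 -0.778  -2.4888] w 0.02482082079735387 gf 98.57704997062683 dqmax 0.015740112765070317
```

Run:
```python
from plan import *
plan(7.65,33.4,1.02,9,4)
```

```text
t 7.7 pos [0.6757 0.1154 0.2598] xyaw -3.0453472669334336 z [-0.0006 -0.0001 -1.    ] F [ 0.5402 -0.778  -2.4888] w 0.02482082079735387 gf 98.57704997062683 dqmax 0.015740112765070317
[[-20.0, 6.0], [-20.0, 6.0], [-20.0, 6.0], [-21.0, 7.0], [-11.0, -4.0], [-11.0, -2.0], [-12.0, -1.0], [-11.0, 0.0], [-11.0, 2.0]]
end [0.5374 0.1025] steps [21, 21, 21, 22, 12, 11, 12, 11, 11]
```

Call:
send_rows([
  {"travel":[-20,6,0],"angular":[0,0,0],"grip":0.15},
  {"travel":[-20,6,0],"angular":[0,0,0],"grip":0.15},
  {"travel":[-20,6,1],"angular":[0,0,0],"grip":0.15},
  {"travel":[-21,7,1],"angular":[0,0,0],"grip":0.15},
  {"travel":[-11,-4,0],"angular":[0,0,0],"grip":0.15},
  {"travel":[-11,-2,0],"angular":[0,0,0],"grip":0.15},
])

```text
time: 8.45
tool_pos: [0.5719, 0.1025, 0.2579]
orientation: [-3.14, 0.083, 0.001]
force: [0.2, 0.1, -0.3]
grip_width: 0.025
grasp_force: 98.5
```

Run:
```python
from h import *
o,M,p=st(); print('wand angle',np.degrees(np.arctan2(*(p[:2]-C)[::-1])),np.hypot(*(p[:2]-C)))
for x in tag(('side','top'),v=False):
    if 30<x[3]<160: print(x)
s=capture('side'); t=capture('top'); st()
cv2.imwrite('pics/s4.png',np.hstack([cv2.resize(s['pixels'][110:280,160:340],(400,378)),cv2.resize(t['pixels'][130:280,200:350],(380,378))]))
```

```text
t 8.45 pos [0.5719 0.1025 0.2579] xyaw -3.0239499035772557 z [-0.0006  0.0002 -1.    ] F [ 0.2346  0.0667 -0.2825] w 0.024964894356184562 gf 98.54838252067566 dqmax 0.21458202834572115
wand angle 79.16004192649649 0.09519569964354017
(8.45, 'side', 115, 70.9, 0.1049, 100, [222.8, 215.7])
(8.45, 'side', 123, 70.2, 0.1049, 89, [222.4, 215.5])
(8.45, 'side', 131, 69.8, 0.1043, 82, [222.5, 215.3])
(8.45, 'side', 139, 69.8, 0.1046, 76, [222.4, 215.3])
(8.45, 'side', 147, 69.7, 0.1044, 72, [222.4, 215.2])
(8.45, 'side', 155, 69.5, 0.1045, 67, [222.3, 215.2])
(8.45, 'side', 163, 69.2, 0.1046, 61, [222.1, 215.1])
(8.45, 'side', 171, 69.2, 0.1045, 57, [222.1, 215.1])
(8.45, 'side', 179, 69.4, 0.1048, 51, [222.1, 215.2])
(8.45, 'side', 187, 69.4, 0.1048, 47, [222.1, 215.2])
t 8.65 pos [0.5727 0.102  0.2583] xyaw -3.031211534162069 z [ 0.0001  0.     -1.    ] F [ 0.7747  0.3595 -0.9171] w 0.025258402626979655 gf 98.54783892631531 dqmax 0.007564648261811091
```

View pics/s4.png

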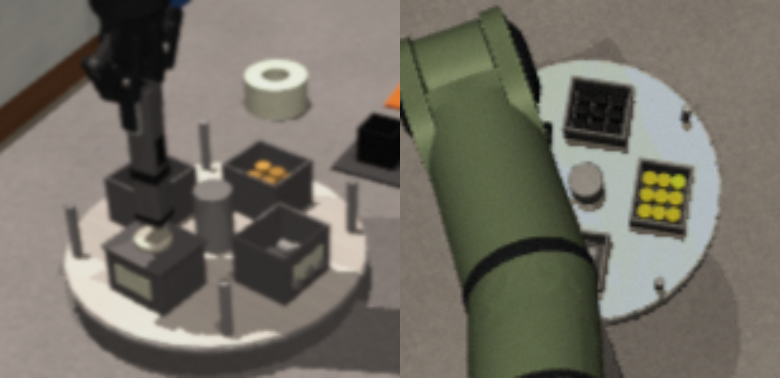

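At t≈8.55 the side view shows the wand's nose right over the puck. The puck's visible half is at crop (152,238), full picture (228,217), and the four post tops are clear. The posts give a better angle fix than the partly hidden puck.

Run:
```python
from h import *
# cameras are fixed: use calibration recorded via one capture each
s=capture('side'); t=s; im=s['pixels']; print(get_obs()['time'])
cv2.imwrite('pics/s5raw.png',im)
for (x,y) in ((192.4,203.6),(251.8,165.8),(318,192.8),(261.3,238.3)):
    w=onz(s,x,y,.117)[:2]-C; print(np.degrees(np.arctan2(w[1],w[0])),np.hypot(*w))
for x in tag(('side',),v=False):
    if 30<x[3]<160: print(x)
```

```text
8.7
35.507327205650995 0.15373210476954913
-57.1322071689966 0.14518443353191943
-150.66414642896143 0.15102976056300188
122.20684285298307 0.16264817444290822
```

```bash
cat >> h.py <<'E'
def yel(c,im):
    h=cv2.cvtColor(im,cv2.COLOR_BGR2HSV); m=cv2.inRange(h,(15,120,90),(40,255,255)); m[:,:210]=0; m[:,335:]=0; m[:145]=0; m[265:]=0
    v,u=np.nonzero(m)
    if len(u)<15: return None,len(u),0
    w=onz(c,u.mean(),v.mean(),.085)[:2]-C; return (np.degrees(np.arctan2(w[1],w[0]))-180)%360,len(u),np.hypot(*w)
def q():
    t=get_obs()['time']; c=capture('top'); r=yel(c,c['pixels']); print('q',t,r); return c,t,r
E
python3 - <<'E'
from plan import *
c,t,r=q(); print('init (should be 321.2)',yel(c,cv2.imread('pics/top0.png')))
plan(8.55,77.5,.88,10,3)
E
```

```text
q 8.75 (np.float64(88.54632884231705), 254, np.float64(0.09506886252614542))
init (should be 321.2) (np.float64(319.74058251895156), 265, np.float64(0.09275431120232111))
t 8.8 pos [0.5728 0.1017 0.2582] xyaw -3.060306417169859 z [ 0. -0. -1.] F [-0.134  -0.0746 -1.3205] w 0.024742160557907674 gf 98.54841828346252 dqmax 0.0026581566439474813
[[-16.0, 2.0], [-16.0, 1.0], [-17.0, 2.0], [-9.0, 4.0], [-8.0, 5.0], [-8.0, 6.0], [-8.0, 7.0], [-6.0, 7.0], [-6.0, 8.0], [-4.0, 8.0]]
end [0.4718 0.0566] steps [16, 16, 17, 10, 9, 10, 11, 9, 10, 9]
```

Call:
send_rows([
  {"travel":[-16,2,0],"angular":[0,0,0],"grip":0.15},
  {"travel":[-17,1,0],"angular":[0,0,0],"grip":0.15},
  {"travel":[-17,2,0],"angular":[0,0,0],"grip":0.15},
  {"travel":[-9,4,0],"angular":[0,0,0],"grip":0.15},
  {"travel":[-9,5,0],"angular":[0,0,0],"grip":0.15},
  {"travel":[-8,6,0],"angular":[0,0,0],"grip":0.15},
  {"travel":[-8,7,0],"angular":[0,0,0],"grip":0.15},
  {"travel":[-6,7,0],"angular":[0,0,0],"grip":0.15},
  {"travel":[-6,8,0],"angular":[0,0,0],"grip":0.15},
])

```text
time: 9.93
tool_pos: [0.474, 0.0644, 0.2584]
orientation: [-3.14, 0.084, -0.0]
force: [-0.9, 0.2, -1.3]
grip_width: 0.0248
grasp_force: 98.5
```

```bash
cat >> plan.py <<'E'
def auto(n,m,w=None,a=.05):
    o=get_obs(); d=np.array(o['tool_pos'])[:2]-C; print('wand',o['time'],np.degrees(np.arctan2(d[1],d[0]))%360,np.hypot(*d))
    c,t,r=q(); qq=r[0]+1
    if w is None: 
        T=t-8.75; w=np.radians((qq-89.5)%360)/T-a*T/2
    print('w now',w); plan(t,qq,w,n,m,a)
E
python3 -c "
from plan import *
auto(16,2)"
```

```text
wand 9.925 145.3061616306282 0.09732827147196357
q 9.925 (np.float64(144.783488029778), 266, np.float64(0.0967475018921822))
w now 0.8066523877671844
t 9.975 pos [0.4733 0.0633 0.2583] xyaw -3.108908891766633 z [-0.0004 -0.0005 -1.    ] F [ 0.5347 -1.7945 -1.4965] w 0.02511603992988959 gf 98.54691624641418 dqmax 0.02491508846642973
[[-4.0, 11.0], [-3.0, 11.0], [-2.0, 9.0], [-2.0, 9.0], [-0.0, 9.0], [-0.0, 9.0], [1.0, 9.0], [2.0, 9.0], [3.0, 8.0], [4.0, 8.0], [4.0, 8.0], [5.0, 7.0], [5.0, 7.0], [6.0, 6.0], [7.0, 5.0], [7.0, 5.0]]
end [ 0.4988 -0.0684] steps [12, 11, 9, 9, 9, 9, 9, 9, 9, 9, 9, 9, 9, 8, 9, 9]
```

Call:
send_rows([
  {"travel":[-4,11,0],"angular":[0,0,0],"grip":0.15},
  {"travel":[-3,11,0],"angular":[0,0,0],"grip":0.15},
  {"travel":[-2,9,0],"angular":[0,0,0],"grip":0.15},
  {"travel":[-2,9,0],"angular":[0,0,0],"grip":0.15},
  {"travel":[0,9,0],"angular":[0,0,0],"grip":0.15},
  {"travel":[0,9,0],"angular":[0,0,0],"grip":0.15},
  {"travel":[1,9,0],"angular":[0,0,0],"grip":0.15},
  {"travel":[2,9,0],"angular":[0,0,0],"grip":0.15},
  {"travel":[3,8,0],"angular":[0,0,0],"grip":0.15},
  {"travel":[4,8,0],"angular":[0,0,0],"grip":0.15},
  {"travel":[4,8,0],"angular":[0,0,0],"grip":0.15},
  {"travel":[5,7,0],"angular":[0,0,0],"grip":0.15},
  {"travel":[5,7,0],"angular":[0,0,0],"grip":0.15},
  {"travel":[6,6,0],"angular":[0,0,0],"grip":0.15},
])

```text
time: 11.72
tool_pos: [0.4872, -0.0564, 0.2583]
orientation: [-3.14, 0.084, 0.0]
force: [0.6, -0.2, -1.9]
grip_width: 0.0251
grasp_force: 98.5
```

```bash
python3 -c "
from plan import *
auto(16,2)"
```

```text
wand 11.725 224.39699130674074 0.09344949555956918
q 11.725 (np.float64(223.439681987259), 263, np.float64(0.09621694714154326))
w now 0.7172692831165564
t 11.775 pos [ 0.4878 -0.0571  0.2583] xyaw -3.0881580460986044 z [ 0.0003 -0.0003 -1.    ] F [-0.6503 -1.447  -1.2851] w 0.02513603387430869 gf 98.54860067367554 dqmax 0.024906728570844812
[[7.0, 6.0], [8.0, 6.0], [7.0, 4.0], [8.0, 4.0], [7.0, 2.0], [8.0, 2.0], [8.0, 1.0], [8.0, 0.0], [8.0, 0.0], [8.0, -1.0], [7.0, -1.0], [8.0, -2.0], [7.0, -3.0], [6.0, -3.0], [7.0, -3.0], [6.0, -4.0]]
end [ 0.6053 -0.071 ] steps [9, 10, 8, 9, 7, 8, 8, 8, 8, 8, 7, 8, 8, 7, 8, 7]
```

Call:
send_rows([
  {"travel":[7,6,0],"angular":[0,0,0],"grip":0.15},
  {"travel":[8,6,0],"angular":[0,0,0],"grip":0.15},
  {"travel":[7,4,0],"angular":[0,0,0],"grip":0.15},
  {"travel":[8,4,0],"angular":[0,0,0],"grip":0.15},
  {"travel":[7,2,0],"angular":[0,0,0],"grip":0.15},
  {"travel":[8,2,0],"angular":[0,0,0],"grip":0.15},
  {"travel":[8,1,0],"angular":[0,0,0],"grip":0.15},
  {"travel":[8,0,0],"angular":[0,0,0],"grip":0.15},
  {"travel":[8,0,0],"angular":[0,0,0],"grip":0.15},
  {"travel":[8,-1,0],"angular":[0,0,0],"grip":0.15},
  {"travel":[7,-1,0],"angular":[0,0,0],"grip":0.15},
  {"travel":[8,-2,0],"angular":[0,0,0],"grip":0.15},
  {"travel":[7,-3,0],"angular":[0,0,0],"grip":0.15},
  {"travel":[6,-3,0],"angular":[0,0,0],"grip":0.15},
])

```text
time: 13.52
tool_pos: [0.5914, -0.0762, 0.2583]
orientation: [-3.14, 0.083, 0.0]
force: [-0.4, -0.3, -1.9]
grip_width: 0.025
grasp_force: 98.5
```

```bash
python3 -c "
from plan import *
auto(16,2)
for x in tag(('side',),v=False): print(x) if 230<x[3]%360<340 else 0"
```

```text
wand 13.525 293.6799354132437 0.09304444590082124
q 13.525 (np.float64(296.10258560093837), 268, np.float64(0.09340305901933454))
w now 0.6394414721235069
t 13.575 pos [ 0.5919 -0.0757  0.2582] xyaw -3.018052905901067 z [ 0.0003  0.0003 -1.    ] F [-0.2121  0.3122 -2.1035] w 0.024589114481057738 gf 98.54897260665894 dqmax 0.02149997927290749
[[10.0, -5.0], [10.0, -6.0], [5.0, -5.0], [5.0, -5.0], [5.0, -6.0], [4.0, -6.0], [3.0, -6.0], [3.0, -7.0], [3.0, -6.0], [2.0, -7.0], [1.0, -6.0], [1.0, -7.0], [1.0, -6.0], [-0.0, -7.0], [-1.0, -6.0], [-1.0, -7.0]]
end [0.6484 0.0192] steps [11, 12, 7, 7, 8, 7, 7, 8, 7, 7, 6, 7, 6, 7, 6, 7]
(13.575, 'side', 131, -55.7, 0.0937, 76, [252.4, 176.7])
(13.575, 'side', 139, -56.1, 0.0933, 70, [252.6, 176.7])
(13.575, 'side', 147, -55.8, 0.0944, 63, [252.4, 176.5])
(13.575, 'side', 155, -55.5, 0.0944, 55, [252.3, 176.5])
(13.575, 'side', 163, -55.4, 0.0941, 54, [252.2, 176.6])
(13.575, 'side', 171, -55.3, 0.0938, 52, [252.1, 176.7])
(13.575, 'side', 179, -55.4, 0.0941, 46, [252.2, 176.6])
```

Call:
send_rows([
  {"travel":[13,-7,0],"angular":[0,0,0],"grip":0.15},
  {"travel":[11,-7,0],"angular":[0,0,0],"grip":0.15},
  {"travel":[5,-6,0],"angular":[0,0,0],"grip":0.15},
  {"travel":[5,-6,0],"angular":[0,0,0],"grip":0.15},
  {"travel":[5,-6,0],"angular":[0,0,0],"grip":0.15},
  {"travel":[4,-6,0],"angular":[0,0,0],"grip":0.15},
  {"travel":[3,-7,0],"angular":[0,0,0],"grip":0.15},
  {"travel":[3,-7,0],"angular":[0,0,0],"grip":0.15},
  {"travel":[3,-6,0],"angular":[0,0,0],"grip":0.15},
  {"travel":[2,-7,0],"angular":[0,0,0],"grip":0.15},
  {"travel":[1,-7,0],"angular":[0,0,0],"grip":0.15},
  {"travel":[1,-7,0],"angular":[0,0,0],"grip":0.15},
])

```text
time: 15.12
tool_pos: [0.6511, -0.0001, 0.2583]
orientation: [-3.14, 0.084, 0.0]
force: [0.2, 0.1, -2.6]
grip_width: 0.0252
grasp_force: 98.5
```

```bash
python3 -c "
from plan import *
auto(6,2)
st((.4737,-.2959,.2583))"
```

```text
wand 15.125 354.65949823887973 0.09753982417955182
q 15.125 (None, 0, 0)Traceback (most recent call last):
  File "<string>", line 3, in <module>
    auto(6,2)
    ~~~~^^^^^
  File "plan.py", line 16, in auto
    c,t,r=q(); qq=r[0]+1
                  ~~~~^~
TypeError: unsupported operand type(s) for +: 'NoneType' and 'int'
```

```bash
python3 -c "
from plan import *
for x in tag(('side',),v=False): print(x) if x[3]>-60 and x[3]<60 else 0
plan(13.525,297.1,.66,14,2,.046)"
```

```text
t 15.225 pos [0.6511 0.0005 0.2583] xyaw -2.9920595160457593 z [-0.      0.0004 -1.    ] F [ 0.1918 -0.3171 -1.9148] w 0.024873320972586526 gf 98.54798913002014 dqmax 0.012580913337723015
[[-2.0, -9.0], [-2.0, -9.0], [-1.0, -7.0], [-2.0, -6.0], [-2.0, -6.0], [-2.0, -6.0], [-3.0, -6.0], [-3.0, -6.0], [-4.0, -5.0], [-4.0, -5.0], [-4.0, -4.0], [-4.0, -5.0], [-5.0, -4.0], [-5.0, -3.0]]
end [0.6126 0.0837] steps [9, 9, 7, 6, 6, 6, 7, 7, 6, 6, 6, 6, 6, 6]
```

Call:
send_rows([
  {"travel":[-2,-9,0],"angular":[0,0,0],"grip":0.15},
  {"travel":[-2,-9,0],"angular":[0,0,0],"grip":0.15},
  {"travel":[-1,-7,0],"angular":[0,0,0],"grip":0.15},
  {"travel":[-2,-6,0],"angular":[0,0,0],"grip":0.15},
  {"travel":[-2,-6,0],"angular":[0,0,0],"grip":0.15},
  {"travel":[-2,-6,0],"angular":[0,0,0],"grip":0.15},
  {"travel":[-3,-6,0],"angular":[0,0,0],"grip":0.15},
  {"travel":[-3,-6,0],"angular":[0,0,0],"grip":0.15},
  {"travel":[-4,-5,0],"angular":[0,0,0],"grip":0.15},
])

```text
time: 16.35
tool_pos: [0.6331, 0.0609, 0.2583]
orientation: [-3.14, 0.083, -0.0]
force: [-0.3, 0.1, -1.8]
grip_width: 0.0251
grasp_force: 98.5
```

```bash
python3 -c "
from plan import *
c,t,r=q()
g=get_obs()['time']; s=capture('side'); print(g); cv2.imwrite('pics/s6.png',cv2.resize(s['pixels'][110:280,160:340],(720,600)[:2],interpolation=cv2.INTER_CUBIC))
plan(13.525,297.1,.66,14,2,.046)"
```

```text
q 16.35 (np.float64(39.72778254236687), 203, np.float64(0.09797916120992683))
16.4
t 16.45 pos [0.6329 0.0612 0.2584] xyaw -3.0027875050975656 z [-0.0001  0.0003 -1.    ] F [ 0.6721  0.0036 -1.2141] w 0.025176760615682404 gf 98.54840397834778 dqmax 0.010414507891574349
[[-6.0, -7.0], [-5.0, -6.0], [-5.0, -4.0], [-4.0, -4.0], [-5.0, -3.0], [-5.0, -3.0], [-6.0, -3.0], [-5.0, -2.0], [-5.0, -2.0], [-5.0, -1.0], [-6.0, -2.0], [-5.0, -1.0], [-6.0, -0.0], [-5.0, -1.0]]
end [0.5621 0.1037] steps [9, 8, 6, 6, 6, 6, 7, 5, 5, 5, 6, 5, 6, 5]
```

View pics/s6.png

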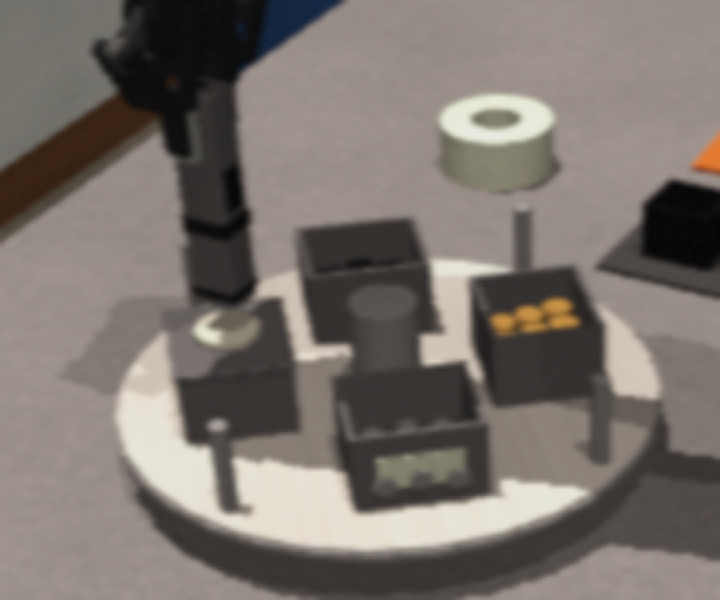

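The side view at t=16.4 shows the wand's nose (220,290 in the crop) over the puck (227,328), with only a few mm of lag. I'll continue for a further stretch for margin.

```bash
python3 -c "
from plan import *
plan(16.4,36.8,.535,20,2,.042)"
```

```text
t 16.45 pos [0.6329 0.0612 0.2584] xyaw -3.0027875050975656 z [-0.0001  0.0003 -1.    ] F [ 0.6721  0.0036 -1.2141] w 0.025176760615682404 gf 98.54840397834778 dqmax 0.010414507891574349
[[-7.0, -8.0], [-7.0, -7.0], [-4.0, -4.0], [-5.0, -4.0], [-5.0, -3.0], [-6.0, -3.0], [-5.0, -2.0], [-6.0, -2.0], [-5.0, -2.0], [-6.0, -1.0], [-5.0, -2.0], [-6.0, -0.0], [-5.0, -1.0], [-6.0, 0.0], [-5.0, 1.0], [-6.0, 0.0], [-5.0, 1.0], [-5.0, 1.0], [-5.0, 1.0], [-5.0, 2.0]]
end [0.526  0.0998] steps [11, 10, 6, 6, 6, 7, 5, 6, 5, 6, 5, 6, 5, 6, 5, 6, 5, 5, 5, 5]
```

Call:
send_rows([
  {"travel":[-7,-8,0],"angular":[0,0,0],"grip":0.15},
  {"travel":[-7,-7,0],"angular":[0,0,0],"grip":0.15},
  {"travel":[-4,-4,0],"angular":[0,0,0],"grip":0.15},
  {"travel":[-5,-4,0],"angular":[0,0,0],"grip":0.15},
  {"travel":[-5,-3,0],"angular":[0,0,0],"grip":0.15},
  {"travel":[-6,-3,0],"angular":[0,0,0],"grip":0.15},
  {"travel":[-5,-2,0],"angular":[0,0,0],"grip":0.15},
  {"travel":[-6,-2,0],"angular":[0,0,0],"grip":0.15},
  {"travel":[-5,-2,0],"angular":[0,0,0],"grip":0.15},
  {"travel":[-6,-1,0],"angular":[0,0,0],"grip":0.15},
  {"travel":[-5,-2,0],"angular":[0,0,0],"grip":0.15},
  {"travel":[-6,0,0],"angular":[0,0,0],"grip":0.15},
])

```text
time: 17.95
tool_pos: [0.5681, 0.1021, 0.2583]
orientation: [-3.14, 0.083, 0.0]
force: [-0.3, -0.6, -1.7]
grip_width: 0.0253
grasp_force: 98.5
```

```bash
python3 -c "
from plan import *
auto(8,2,.47,.042)
st((.4737,-.2959,.2583))"
```

```text
wand 17.95 81.41193990233101 0.09415820460423242
q 17.95 (np.float64(84.38464488373415), 258, np.float64(0.09489861473605775))
w now 0.47
t 18.0 pos [0.5674 0.1021 0.2583] xyaw -3.0376252966142467 z [-0.0004 -0.     -1.    ] F [ 0.154   0.7017 -1.2783] w 0.02531769184085944 gf 98.54774951934814 dqmax 0.01607830752580496
[[-10.0, -0.0], [-9.0, -1.0], [-5.0, 1.0], [-6.0, 1.0], [-5.0, 1.0], [-5.0, 2.0], [-5.0, 2.0], [-4.0, 2.0]]
end [0.5179 0.0969] steps [10, 9, 5, 6, 5, 5, 5, 4]
t 18.0 pos [0.5674 0.1021 0.2583] xyaw -3.0376252966142467 z [-0.0004 -0.     -1.    ] F [ 0.154   0.7017 -1.2783] w 0.02531769184085944 gf 98.54774951934814 dqmax 0.01607830752580496
tool delta mm [-72.5125 402.3786   0.0546]
```

Call:
send_rows([
  {"travel":[-10,0,0],"angular":[0,0,0],"grip":0.15},
  {"travel":[-9,-1,0],"angular":[0,0,0],"grip":0.15},
  {"travel":[-6,1,0],"angular":[0,0,0],"grip":0.15},
  {"travel":[-6,1,0],"angular":[0,0,0],"grip":0.15},
  {"travel":[-5,1,0],"angular":[0,0,0],"grip":0.15},
  {"travel":[-5,2,0],"angular":[0,0,0],"grip":0.15},
  {"travel":[-5,2,0],"angular":[0,0,0],"grip":0.15},
  {"travel":[-4,2,0],"angular":[0,0,0],"grip":0.15},
  {"travel":[0,0,-15],"angular":[0,0,0],"grip":0.15},
  {"travel":[0,0,-15],"angular":[0,0,0],"grip":0.15},
])

```text
time: 19.25
tool_pos: [0.5183, 0.0967, 0.2897]
orientation: [-3.14, 0.084, -0.001]
force: [1.4, 0.8, -1.6]
grip_width: 0.0251
grasp_force: 98.5
```

```bash
python3 -c "
from plan import *
c,t,r=q()
st((.4737,-.2959,.288))"
```

```text
q 19.25 (np.float64(119.22306569415736), 262, np.float64(0.0961499702252158))
t 19.3 pos [0.5191 0.0969 0.2916] xyaw -3.054203591730466 z [ 0.0032  0.0009 -1.    ] F [0.0594 0.1188 1.5519] w 0.024888637889085265 gf 98.54523539543152 dqmax 0.05705898826764697
tool delta mm [-24.387  394.7022   3.1102]
```

Call:
send_rows([
  {"travel":[-2,18,0],"angular":[0,0,0],"grip":0.15},
  {"travel":[-2,36,0],"angular":[0,0,0],"grip":0.15},
  {"travel":[-2,36,0],"angular":[0,0,0],"grip":0.15},
  {"travel":[-2,36,0],"angular":[0,0,0],"grip":0.15},
  {"travel":[-2,36,0],"angular":[0,0,0],"grip":0.15},
  {"travel":[-2,36,0],"angular":[0,0,0],"grip":0.15},
  {"travel":[-2,36,0],"angular":[0,0,0],"grip":0.15},
  {"travel":[-2,36,0],"angular":[0,0,0],"grip":0.15},
  {"travel":[-2,36,0],"angular":[0,0,0],"grip":0.15},
  {"travel":[-2,36,0],"angular":[0,0,0],"grip":0.15},
  {"travel":[-2,36,0],"angular":[0,0,0],"grip":0.15},
  {"travel":[-2,17,0],"angular":[0,0,0],"grip":0.15},
  {"travel":[0,0,0],"angular":[0,0,0],"grip":0.15},
  {"travel":[0,0,0],"angular":[0,0,0],"grip":0.15},
])

```text
time: 21.05
tool_pos: [0.4732, -0.2955, 0.2882]
orientation: [-3.14, 0.082, 0.0]
force: [0.2, 0.2, -1.7]
grip_width: 0.025
grasp_force: 98.6
```

```bash
python3 -c "
from plan import *
s=capture('side');w=capture('wrist')
cv2.imwrite('pics/s7.png',np.hstack([cv2.resize(s['pixels'][60:210,270:400],(390,450)),cv2.resize(w['pixels'],None,fx=.71,fy=.75)[:450] if 0 else cv2.resize(w['pixels'],(400,450))]))
st((.4737,-.2959,.1273))"
```

```text
t 21.15 pos [ 0.4734 -0.2954  0.2883] xyaw -2.9625275229216648 z [ 0.0001  0.0004 -1.    ] F [ 0.7771  0.2514 -1.3704] w 0.024831681160104025 gf 98.56614589691162 dqmax 0.0036727879482678074
tool delta mm [  0.3123   0.5112 161.0384]
```

View pics/s7.png

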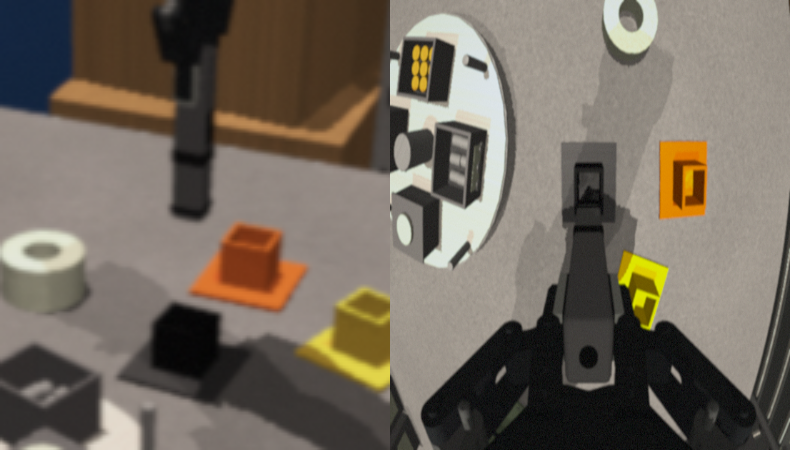

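The wand (192,130 left) hangs straight above the black holder (187,340), and the wrist view shows it lined up with the socket at (588,185). I'll lower it.

Call:
send_rows([
  {"travel":[0,0,20],"angular":[0,0,0],"grip":0.15},
  {"travel":[0,0,30],"angular":[0,0,0],"grip":0.15},
  {"travel":[0,0,30],"angular":[0,0,0],"grip":0.15},
  {"travel":[0,0,20],"angular":[0,0,0],"grip":0.15},
  {"travel":[0,0,10],"angular":[0,0,0],"grip":0.15},
  {"travel":[0,0,10],"angular":[0,0,0],"grip":0.15},
  {"travel":[0,0,10],"angular":[0,0,0],"grip":0.15},
  {"travel":[0,0,10],"angular":[0,0,0],"grip":0.15},
  {"travel":[0,0,0],"angular":[0,0,0],"grip":0.15},
])

```text
time: 22.28
tool_pos: [0.4728, -0.2964, 0.1477]
orientation: [-3.14, 0.084, 0.001]
force: [0.6, -0.8, -1.1]
grip_width: 0.0248
grasp_force: 98.6
```

```bash
python3 -c "
from plan import *
st((.4737,-.2959,.1273))"
```

```text
t 22.275 pos [ 0.4728 -0.2964  0.1477] xyaw -3.049259370616726 z [-0.0009  0.0005 -1.    ] F [ 0.6012 -0.7561 -1.1237] w 0.024764547967390894 gf 98.56542706489563 dqmax 0.014808931259660027
tool delta mm [ 0.9148 -0.5104 20.3695]
```

Inside the socket with no contact force. I'll go down the rest of the way gently.

Call:
send_rows([
  {"travel":[0,0,7],"angular":[0,0,0],"grip":0.15},
  {"travel":[0,0,7],"angular":[0,0,0],"grip":0.15},
  {"travel":[0,0,4],"angular":[0,0,0],"grip":0.15},
  {"travel":[0,0,2],"angular":[0,0,0],"grip":0.15},
  {"travel":[0,0,0],"angular":[0,0,0],"grip":0.15},
])

```text
time: 22.9
tool_pos: [0.4731, -0.2965, 0.1282]
orientation: [-3.14, 0.084, 0.0]
force: [-0.0, 0.1, -0.5]
grip_width: 0.0253
grasp_force: 98.6
```

Call:
send_rows([
  {"travel":[0,0,1],"angular":[0,0,0],"grip":0.15},
  {"travel":[0,0,0],"angular":[0,0,0],"grip":0.15},
  {"travel":[0,0,0],"angular":[0,0,0],"grip":0.4},
  {"travel":[0,0,0],"angular":[0,0,0],"grip":0.7},
  {"travel":[0,0,0],"angular":[0,0,0],"grip":1},
  {"travel":[0,0,0],"angular":[0,0,0],"grip":1},
  {"travel":[0,0,0],"angular":[0,0,0],"grip":1},
  {"travel":[0,0,-20],"angular":[0,0,0],"grip":1},
  {"travel":[0,0,-40],"angular":[0,0,0],"grip":1},
  {"travel":[0,0,-50],"angular":[0,0,0],"grip":1},
  {"travel":[0,0,-40],"angular":[0,0,0],"grip":1},
  {"travel":[0,30,0],"angular":[0,0,0],"grip":1},
  {"travel":[-10,40,0],"angular":[0,0,0],"grip":1},
  {"travel":[-10,40,0],"angular":[0,0,0],"grip":1},
  {"travel":[-10,30,0],"angular":[0,0,0],"grip":1},
  {"travel":[0,0,0],"angular":[0,0,0],"grip":1},
  {"travel":[0,0,0],"angular":[0,0,0],"grip":1},
])

```text
time: 25.02
tool_pos: [0.4359, -0.4341, 0.2772]
orientation: [-3.14, 0.083, 0.0]
force: [-0.1, 1.0, 0.6]
grip_width: 0.0856
grasp_force: 0.0
```

```bash
python3 -c "
from plan import *
st()
s=capture('side'); t=capture('top')
print(proj(s,(.4737,-.2959,.165)),proj(t,(.4737,-.2959,.165)))
cv2.imwrite('pics/s8.png',np.hstack([cv2.resize(s['pixels'][110:210,290:390],(390,390),interpolation=cv2.INTER_CUBIC),cv2.resize(t['pixels'][190:270,340:420],(390,390),interpolation=cv2.INTER_CUBIC)]))"
```

```text
t 25.025 pos [ 0.4359 -0.4341  0.2772] xyaw -3.030408843505432 z [ 0.      0.0005 -1.    ] F [-0.1433  0.9587  0.6453] w 0.08561384285421275 gf 0.0 dqmax 0.0146615374788644
[333.0239 131.3852] [373.9757 224.1305]
```

View pics/s8.png

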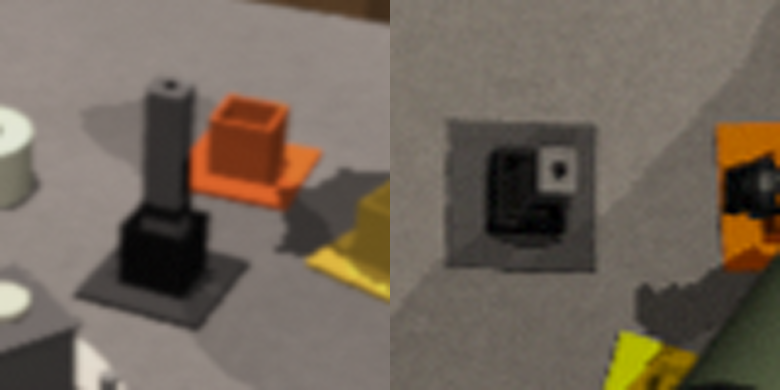

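The wand stands upright and fully down in the black holder. Its top is at (333.6,131.8) in the side view, against a predicted (333.0,131.4). The gripper is clear, so I'm handing in.

```bash
python3 -c "
from cell import close_job
print(close_job())"
```

```text
the job is handed in; nothing more can be done
None
```

Job handed in at about 25 s: I pushed the carousel counter-clockwise to roughly one turn in 7 s, kept the wand about 21 mm above the tag for about 10 s as it coasted untouched (up to about 11 mm off-centre, last measured near one turn in 13 s), then stood it back fully down in the black holder and let go.

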